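# Lay out two food parcels

### The arm

A 6-joint arm with a two-finger parallel gripper is mounted at the origin on the work surface. World frame = base frame: x ahead of the robot, y to its left, z up, the work surface at z = 0. Lengths are in m, angles in rad, forces in N, time in s.
With the tool pointing down it reaches from about 0.3 to 0.775 m from the base axis. Payload 14.6 kg.
Tool frame: the origin (TCP) lies between the finger pads; the fingertips stand 14 mm ahead of it and the grasp point (between the pads) lies 5 mm behind it; z points along the fingers, y is the line along which they close (so a half turn about z gives the same grasp; the last joint's range is limited). The gripper opens to 94 mm and grips with 3 to 60 N. Pads are 16 mm wide; open, the fingers measure 119 mm over their backs; the gripper's body (75 mm by 177 mm) begins 78 mm behind the grasp point.
Start: joints at [1.232, 0.3, 1.521, -0, 1.321, -0.067], TCP at [0.148, 0.53, 0.219] pointing down, gripper open.
Joint ranges: [-3.03, 3.03], [-0.79, 2.21], [0.23, 2.52], [-1.04, 4.18], [0, 3.07], [-2.55, 2.55]. Speed limits (rad/s): [2.22, 2.22, 2.57, 3.14, 3.14, 3.14].

### API

Orientations are given as [roll, pitch, yaw] about the fixed x, y, z axes, in that order (R = Rz(yaw) Ry(pitch) Rx(roll)).
In Python, from station import ctrl gives the robot as it stands. The module is installed in compiled form; this text tells all that it offers.
- The arm moves only by the tool move_arm, never from a script. Its argument "targets" is a list of rows, each a list of 7 numbers: the opening, from -1 (shut) to 1 (fully open), then the shift along the tool's x, y, z in units of 50 mm (1.0 is 50 mm), then the turn, a rotation vector about the tool's x, y, z in rad. A call has 1 to 12 rows; each row is the pose to reach, as a shift and turn from the pose commanded when the call began, along the tool's axes at that moment; what a row does not reach only later rows make up. A row lasts 1/10 s, in which the tool goes at most 50 mm and 8.59 degrees, less where a joint would pass 70% of its speed; a pose out of reach is approached as far as the arm can. A call with a gripper value outside its range is refused whole. The fingers move at their own pace and stop on an object; "grip_force" is the grip in N (left out, the last holds). Time passes only in rows, so rows that repeat a pose let the fingers close. It gives the time, the measured TCP pose, the force, the opening and the grip force at its end, in the units of the state.
- ctrl.get_obs(): the state, without advancing time (a new reading comes with each control period).
- ctrl.camera(name): name is "side" or "top" or "wrist"; returns (picture, depth): 400x640x3 uint8, red, green, blue; 400x640 float32, m along the optical axis (not along the pixel's ray), 0 where there is no reading.
- ctrl.camera_params(name): a dict with "intrinsics" (3x3 intrinsics, pixels), "rvec" (rotation vector, rad) and "tvec" (3), from world to camera coordinates, as OpenCV has them; the wrist camera has in their place "T_tool_cam" (4x4, takes a point from camera to tool coordinates, whose origin is the TCP and whose axes are the flange's). Camera axes: x right, y down, z forward; pixel columns grow to the right and rows downward; lengths in m; the calibration is good to about 2 mm. The wrist camera is an equidistant fisheye: a pixel r from the principal point sees the ray r / f radians off the axis. A picture is of the moment at which its call begins: read the wrist's pose just before it. camera_params takes no time and is no camera call.
- ctrl.hand_in(): hands the job in; it is judged then, once.
Trained networks look in the newest picture that a camera, given by its name, has taken for a name from the list of things; names that differ only in an ending like _2 or _b are one class to them, and where a whole thing is asked for, a point or a joint stands for the part that bears it (a point fixed in the world has none). Each returns a list of dicts, best first, with "score" (0 to 1); they miss things now and then, are a little off and sometimes report something else, mostly with a low value. They report only what shows in the picture. A call takes as long as a camera call. They do not tell look-alikes from the thing itself.
- ctrl.cut_out(camera, target): "region" (400x640 bool, what is visible of it) and "point" ([column, row] in pixels, amid what is visible of it).
- ctrl.tip_of(camera, target): "point" ([column, row] in pixels: a listed point, or the origin of a listed thing).
The state is a dict: "time_s": time; "qpos": joint angles; "joint_vel": joint speeds; "tau": joint torques, N m; "ee_pos": TCP position; "eef_rot": TCP orientation; "force": force on the tool from outside, world axes, zero at the start; "moment": the same for the moment, N m; "grip_width": finger opening in m; "grip_force": force on a finger pad.
Only numpy, scipy, OpenCV 4.12 (cv2) and the standard library are available. Lean on these libraries where they do the work, as an engineer would, in place of code of your own. Each camera call takes 0.05 s, during which the arm holds its last target. There are 200 camera calls.

### The job

Lay out the two food parcels, each thing standing upright in the centre of its round mark: in the green tray put the black-lidded glass jar on the end mark away from the milk, and the orange tea carton on the middle mark, between milk and jar and square with the tray. In the blue tray stand the red soup can on the middle mark next to the oats and centre the flat yellow fish tin on top of the can; the blue tray's far end mark stays empty. Set everything down without dropping it, and leave the milk, the oats, the mug and the tape dispenser where they stand.

Things in the scene. Friction and masses are not known exactly. Their poses are not given: they have to be found in the camera images.
- green_tray: Green rectangular parcel tray, fixed to the cart top, 290 mm long (its x) by 116 mm wide (its y). Origin: centre of its underside. Floor top 4 mm above the origin; a rim 5 mm thick stands 10 mm above the origin all round. Three white-ringed round marks 72 mm across lie in a row on its long middle line, at x = -90, 0 and +90 mm, y = 0. The milk jug stands on the mark at x = -90 mm, so the middle mark (x = 0) is next to it and the mark at the far end is at x = +90 mm.
- blue_tray: Blue rectangular parcel tray, fixed to the cart top, 290 mm long (its x) by 116 mm wide (its y). Origin: centre of its underside. Floor top 4 mm above the origin; a rim 5 mm thick stands 10 mm above the origin all round. Three white-ringed round marks 72 mm across lie in a row on its long middle line, at x = -90, 0 and +90 mm, y = 0. The oats drum stands on the mark at x = -90 mm, so the middle mark (x = 0) is next to it and the mark at the far end is at x = +90 mm.
- milk: White plastic milk jug with a green screw cap and a blue label, 62 mm by 62 mm, 147 mm tall, about 0.5 kg, loose; already in the green tray on one end mark. Not to be moved. Origin: centre of its underside, z up.
- oats: Round brown cardboard drum of oats with a white lid, 75 mm across, 124 mm tall, about 0.45 kg, loose; already in the blue tray on one end mark. Not to be moved. Origin: centre of its underside, z up.
- soup_can: Small soup can, red label with a white band, bare metal ends, 58 mm diameter (59 mm over the label), 72 mm tall, about 0.24 kg. Stands upright on the cart top at the start. Flat top. Origin: centre of its underside, z up along its axis.
- fish_tin: Flat fish tin, yellow top and side band, 58 mm diameter, 32 mm tall, about 0.11 kg. Stands flat on the cart top at the start, yellow top up. Origin: centre of its underside, z up along its axis.
- jar: Amber glass jar with a paper label and a black lid, 58 mm diameter, 78 mm tall in all (glass up to 62 mm, then the lid of 54 mm diameter), about 0.28 kg. Stands upright on the cart top at the start. Origin: centre of its underside, z up along its axis.
- tea_carton: Orange box of tea, 42 mm (its x) by 56 mm (its y), 86 mm tall, a small red panel on top, about 0.1 kg, stiff. Stands upright on the cart top at the start, at any yaw. Origin: centre of its underside, z up.
- tape: Black desk tape dispenser with a clear roll, 75 mm by 34 mm, 68 mm tall, loose, beyond the trays. Not to be moved. Origin: centre of its underside, z up.
- mug: Blue mug, 76 mm across the rim, handle towards its +y, 85 mm tall, loose, at the left side of the cart top. Not to be moved. Origin: centre of its underside, z up.
Not all that is in view belongs to the job. Leave any pink look-alike of the jar alone.

How it is judged:
By the outcome, as a careful person would: the job done as asked, in the order asked, and still so for the second after the job is handed in, with the robot touching nothing.
It also fails if it takes over 122 s, if anything falls off the work surface, if the arm or the gripper's body presses on something with over 40 N, if the wrist force passes 120 N, or if a joint passes its speed limit or range.

## Working session

There is one attempt and no reset: what is moved stays moved. The work goes in short steps, Python scripts to look and compute and a tool call to move; the robot and the scene stay as the last step left them, time stands still between calls to the robot, and variables do not carry over. Pictures are saved under pics/ and viewed, at most 14 in all, crops included, and the job is handed in when it is done.

Besides the shell and the picture viewer there is one more tool, called after ">>>" as name(argument=value, ...) on one line, values as JSON. move_arm: Moves the arm, as the interface text tells. Its arguments: {"type":"object","properties":{"targets":{"type":"array"},"grip_force":{"type":"number"}},"required":["targets"]}

```bash
mkdir -p pics
cat > h.py <<'E'
import numpy as np, cv2
from station import ctrl
def cam(name):
    im,d=ctrl.camera(name); p=ctrl.camera_params(name)
    K=np.array(p["intrinsics"]); R=cv2.Rodrigues(np.array(p["rvec"],float))[0]; t=np.array(p["tvec"]).ravel()
    return im,d,K,R,t
def pts(d,K,R,t,mask=None):
    m=(d>0) if mask is None else (mask&(d>0))
    v,u=np.nonzero(m); z=d[v,u]
    P=np.stack([(u-K[0,2])/K[0,0]*z,(v-K[1,2])/K[1,1]*z,z],1)
    return (P-t)@R, u,v
E
python3 - <<'E'
from h import *
for n in ("top","side"):
    im,d,K,R,t=cam(n); cv2.imwrite(f"pics/{n}0.png",im[:,:,::-1]); np.save(f"{n}d.npy",d)
    print(n,"cam at",-R.T@t)
    for o in "green_tray blue_tray milk oats soup_can fish_tin jar tea_carton tape mug".split():
        for r in ctrl.cut_out(n,o)[:3]:
            if r["score"]<.3: continue
            P,_,_=pts(d,K,R,t,r["region"])
            if len(P)<10: continue
            z=np.percentile(P[:,2],97); T=P[P[:,2]>z-.012]
            print(o,round(r["score"],2),np.round(r["point"]),"n",len(P),"ztop",round(z,3),"mid",np.round((T.min(0)+T.max(0))/2,3)[:2],"ext",np.round(np.ptp(T,axis=0),3)[:2])
print(ctrl.get_obs())
E
```

```text
top cam at [0.40695071 0.14600001 1.34044449]
green_tray 0.76 [442. 196.] n 3238 ztop 0.013 mid [ 0.599 -0.193] ext [0.295 0.124]
blue_tray 0.66 [313. 195.] n 3153 ztop 0.013 mid [0.608 0.196] ext [0.291 0.12 ]
blue_tray 0.6 [192. 262.] n 805 ztop 0.087 mid [0.381 0.529] ext [0.073 0.094]
milk 0.97 [451. 156.] n 766 ztop 0.154 mid [ 0.689 -0.198] ext [0.035 0.035]
oats 0.81 [307. 147.] n 775 ztop 0.133 mid [0.697 0.197] ext [0.073 0.073]
soup_can 0.65 [468. 270.] n 497 ztop 0.077 mid [ 0.381 -0.257] ext [0.057 0.057]
soup_can 0.44 [193. 260.] n 797 ztop 0.087 mid [0.381 0.527] ext [0.073 0.09 ]
fish_tin 0.53 [337. 239.] n 334 ztop 0.037 mid [0.445 0.111] ext [0.057 0.055]
jar 0.81 [407. 241.] n 380 ztop 0.084 mid [ 0.446 -0.085] ext [0.049 0.053]
jar 0.59 [315. 193.] n 3262 ztop 0.014 mid [0.61  0.196] ext [0.295 0.125]
jar 0.58 [377. 216.] n 364 ztop 0.084 mid [0.525 0.001] ext [0.053 0.052]
tea_carton 0.78 [276. 261.] n 379 ztop 0.091 mid [0.39 0.28] ext [0.062 0.051]
tape 0.87 [406. 128.] n 362 ztop 0.071 mid [ 0.772 -0.074] ext [0.044 0.029]
mug 0.73 [194. 258.] n 803 ztop 0.087 
[... 1086 characters left out ...]
[0.074 0.08 ]
{'time_s': 1.1, 'qpos': array([ 1.23238814e+00,  2.99883763e-01,  1.52099889e+00,  3.90880317e-05,
        1.32075114e+00, -6.65903684e-02]), 'joint_vel': array([-1.38721698e-03,  2.03462889e-03, -8.10561419e-04, -1.12024811e-03,
        1.62477041e-05, -1.33469521e-03]), 'tau': array([ 1.24523998e-03, -5.31676948e+01, -3.52899349e+01,  7.08317966e-02,
        2.15259986e-02, -8.70385321e-06]), 'ee_pos': array([0.14764676, 0.52978922, 0.21945496]), 'eef_rot': array([-3.14155413e+00, -4.05255121e-05,  2.86976516e+00]), 'force': array([0.05041265, 0.39735905, 0.31153982]), 'moment': array([0.04538711, 0.01001097, 0.02422598]), 'grip_force': 0.0, 'grip_width': 0.09381856534096218}
```

View pics/top0.png

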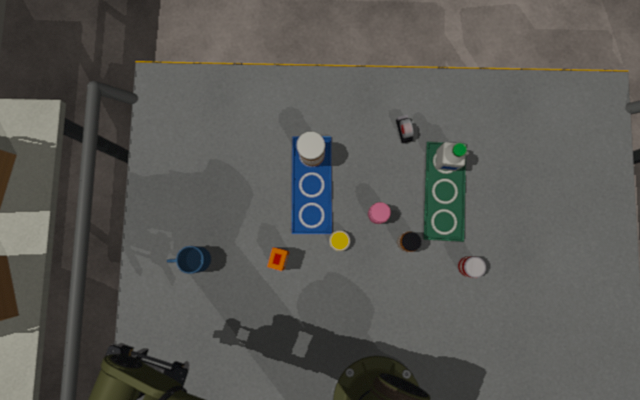

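View pics/side0.png

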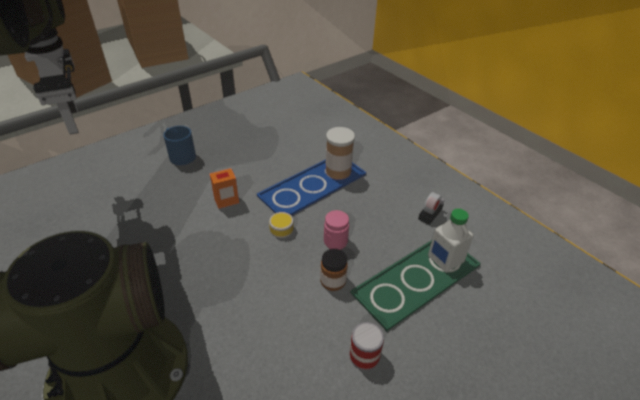

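```bash
cat > tray.py <<'E'
from h import *
for n in ("top","side"):
    im,d,K,R,t=cam(n)
    hsv=cv2.cvtColor(im,cv2.COLOR_RGB2HSV)
    for o in ("green_tray","blue_tray"):
        r=ctrl.cut_out(n,o)[0]["region"]
        r=cv2.morphologyEx(r.astype(np.uint8),cv2.MORPH_CLOSE,np.ones((9,9)))>0
        P,u,v=pts(d,K,R,t,r)
        ok=(P[:,2]<.02)
        rect=cv2.minAreaRect((P[ok,:2]*1000).astype(np.float32)); print(n,o,"rect",np.round(rect[0],1),np.round(rect[1],1),round(rect[2],2))
        low=hsv[v,u,1]<70
        w=P[ok&low]
        # cluster white pixels
        m=np.zeros(r.shape,np.uint8); m[v[ok&low],u[ok&low]]=1
        k,lab,st,c=cv2.connectedComponentsWithStats(m)
        for i in range(1,k):
            if st[i,4]<25: continue
            # intersect pixel hull with z=.004 plane
            vv,uu=np.nonzero(lab==i)
            D=np.stack([(uu-K[0,2])/K[0,0],(vv-K[1,2])/K[1,1],np.ones(len(uu))],1)@R; C=-R.T@t
            X=C+D*((.004-C[2])/D[:,2])[:,None]
            A=np.c_[2*X[:,:2],np.ones(len(X))]; s=np.linalg.lstsq(A,(X[:,:2]**2).sum(1),rcond=None)[0]
            print("  ring",st[i],np.round(s[:2],4),"r",round(np.sqrt(s[2]+s[:2]@s[:2]),4), "ext",np.round(np.ptp(X,axis=0)[:2],3))
    T=ctrl.cut_out(n,"tea_carton")[0]["region"]
    P,_,_=pts(d,K,R,t,T); T=P[P[:,2]>.08]; rect=cv2.minAreaRect((T[:,:2]*1000).astype(np.float32)); print("tea",rect)
E
python3 tray.py
```

```text
top green_tray rect [ 597.  -195.1] [123.1 290.6] 89.35
  ring [433 142  21  32 107] [ 0.697 -0.205] r 0.0444 ext [0.094 0.059]
  ring [431 178  27  26 265] [ 0.5973 -0.1941] r 0.0338 ext [0.075 0.076]
  ring [431 209  27  26 269] [ 0.5071 -0.1914] r 0.0337 ext [0.073 0.076]
top blue_tray rect [610.  197.2] [297.2 122.2] 1.25
  ring [296 138  16  29  43] [0.7213 0.181 ] r 0.0628 ext [0.084 0.046]
  ring [299 172  25  26 203] [0.6076 0.1974] r 0.0337 ext [0.075 0.071]
  ring [299 203  25  25 204] [0.5174 0.195 ] r 0.0335 ext [0.071 0.071]
tea ((389.60418701171875, 281.3612365722656), (41.88210678100586, 55.87880325317383), 75.49479675292969)
side green_tray rect [ 602.5 -189.9] [125.4 302.9] 87.46
  ring [428 250  38  24 168] [ 0.6898 -0.1942] r 0.0379 ext [0.075 0.083]
  ring [400 264  35  29 400] [ 0.5968 -0.192 ] r 0.0339 ext [0.078 0.077]
  ring [351 271  31  24  59] [ 0.4993 -0.2093] r 0.0847 ext [0.091 0.013]
  ring [369 282  37  32 431] [ 0.5068 -0.1889] r 0.034 ext [0.078 0.077]
  ring [410 298  24  17  28] [ 0.5536 -0.1425] r 0.1086 ext [0.068 0.004]
side blue_tray rect [606.4 205.3] [292.8 133.9] 1.58
  ring [286 160  37  19  59] [0.631  0.2732] r 0.0378 ext [0.13  0.008]
  ring [325 169  27  11  41] [0.6985 0.1995] r 0.036 ext [0.071 0.066]
  ring [299 175  28  18 165] [0.6074 0.1995] r 0.0337 ext [0.074 0.076]
  ring [272 188  29  20 193] [0.5172 0.197 ] r 0.0336 ext [0.075 0.074]
tea ((388.71807861328125, 284.1564025878906), (47.73933792114258, 54.74753189086914), 76.9742202758789)
```

Top view: blue tray marks (312,184),(312,215); green tray marks (445,191),(444,222); the black-lidded jar is at (411,241), the pink look-alike at (380,213), tea at (277,259), tin at (340,240), and the can at (473,267). The side view agrees: jar (334,270), pink jar (337,230).

```bash
cat > go.py <<'E'
import sys,numpy as np
from station import ctrl
from scipy.spatial.transform import Rotation as Ro
# go.py x y z yawdeg ... : shift (50mm units) and turn from present pose
o=ctrl.get_obs(); R=Ro.from_euler("xyz",o["eef_rot"])
print("t",round(o["time_s"],2),"pos",np.round(o["ee_pos"],4),"rot",np.round(np.degrees(o["eef_rot"]),2),"w",round(o["grip_width"],4),"F",np.round(o["force"],1))
a=[float(x) for x in sys.argv[1:]]
for i in range(0,len(a),4):
    x,y,z,w=a[i:i+4]
    T=Ro.from_euler("xyz",[np.pi,0,np.radians(w)])
    print(np.round(R.inv().apply(np.array([x,y,z])-o["ee_pos"])/.05,3),np.round((R.inv()*T).as_rotvec(),4))
E
python3 go.py .445 -.084 .16 178.1
```

```text
t 1.5 pos [0.1476 0.5298 0.2194] rot [-180.     -0.    164.43] w 0.0942 F [-0.1 -0.7 -0. ]
[ -9.024 -10.229   1.189] [-0.     -0.     -0.2386]
```

>>> move_arm(targets=[[1,-9.024,-10.229,0,0,0,-0.2386],[1,-9.024,-10.229,0,0,0,-0.2386],[1,-9.024,-10.229,0,0,0,-0.2386],[1,-9.024,-10.229,0,0,0,-0.2386],[1,-9.024,-10.229,0,0,0,-0.2386],[1,-9.024,-10.229,0,0,0,-0.2386],[1,-9.024,-10.229,0,0,0,-0.2386],[1,-9.024,-10.229,0,0,0,-0.2386],[1,-9.024,-10.229,0,0,0,-0.2386],[1,-9.024,-10.229,0,0,0,-0.2386],[1,-9.024,-10.229,0,0,0,-0.2386],[1,-9.024,-10.229,0,0,0,-0.2386]], grip_force=15)

```text
time_s: 2.7
ee_pos: [0.4097, -0.0124, 0.2198]
eef_rot: [-3.142, 0.001, 3.108]
force: [-0.0, 0.5, -0.1]
grip_width: 0.094
grip_force: 0.0
```

```bash
python3 go.py .445 -.084 .16 178.1 .445 -.084 .035 178.1
```

```text
t 2.7 pos [ 0.4097 -0.0124  0.2198] rot [-1.8000e+02  6.0000e-02  1.7808e+02] w 0.094 F [-0.   0.5 -0.1]
[-0.752 -1.408  1.196] [-0.      0.001  -0.0004]
[-0.75  -1.408  3.696] [-0.      0.001  -0.0004]
```

>>> move_arm(targets=[[1,-0.75,-1.41,1.0,0,0,0],[1,-0.75,-1.41,1.0,0,0,0],[1,-0.75,-1.41,1.0,0,0,0],[1,-0.75,-1.41,1.0,0,0,0],[1,-0.75,-1.41,1.0,0,0,0]])

```text
time_s: 3.2
ee_pos: [0.4444, -0.0813, 0.1702]
eef_rot: [-3.141, 0.001, 3.109]
force: [0.6, 0.7, 0.7]
grip_width: 0.094
grip_force: 0.0
```

```bash
cat > wr.py <<'E'
import sys
from h import *
from scipy.spatial.transform import Rotation as Ro
# wr.py file name zlo zhi : wrist picture, world points of thing's region in z band
o=ctrl.get_obs(); im,d=ctrl.camera("wrist"); p=ctrl.camera_params("wrist"); K=np.array(p["intrinsics"]); T=np.array(p["T_tool_cam"])
cv2.imwrite(f"pics/{sys.argv[1]}.png",im[:,:,::-1])
R=Ro.from_euler("xyz",o["eef_rot"]).as_matrix()
for r in ctrl.cut_out("wrist",sys.argv[2])[:2]:
    v,u=np.nonzero(r["region"]&(d>0)); x=(u-K[0,2])/K[0,0]; y=(v-K[1,2])/K[1,1]; th=np.hypot(x,y); s=np.tan(th)/np.maximum(th,1e-9)
    z=d[v,u]; P=np.c_[x*s*z,y*s*z,z]; P=(P@T[:3,:3].T+T[:3,3])@R.T+o["ee_pos"]
    zt=np.percentile(P[:,2],97); Q=P[P[:,2]>zt-.01]
    rc=cv2.minAreaRect((Q[:,:2]*1000).astype(np.float32))
    print(round(r["score"],2),np.round(r["point"]),"ztop",round(zt,4),"mid",np.round((Q.min(0)+Q.max(0))/2,4)[:2],"ext",np.round(np.ptp(Q,axis=0)[:2],4),"rect",np.round(rc[0],1),np.round(rc[1],1),round(rc[2],1))
E
python3 go.py .445 -.084 .035 178.1; python3 wr.py w1 jar
```

```text
t 3.2 pos [ 0.4444 -0.0813  0.1702] rot [-1.7999e+02  6.0000e-02  1.7814e+02] w 0.094 F [0.6 0.7 0.7]
[-0.011 -0.054  2.704] [-0.0002  0.001   0.0006]
0.94 [391. 265.] ztop 0.0795 mid [ 0.4939 -0.0129] ext [0.1151 0.0434] rect [496.7 -21.6] [120.8  23.6] 19.5
0.79 [320. 197.] ztop 0.0797 mid [ 0.4449 -0.0813] ext [0.0525 0.0523] rect [444.9 -81.2] [52.5 52.2] 0.8
```

>>> move_arm(targets=[[1,0,0,0.8,0,0,0],[1,0,0,1.6,0,0,0],[1,0,0,2.2,0,0,0],[1,0,0,2.7,0,0,0],[1,0,0,2.7,0,0,0],[-1,0,0,2.7,0,0,0],[-1,0,0,2.7,0,0,0],[-1,0,0,2.7,0,0,0],[-1,0,0,2.7,0,0,0],[-1,0,0,2.7,0,0,0],[-1,0,0,2.7,0,0,0]])

```text
time_s: 4.4
ee_pos: [0.4446, -0.0819, 0.0349]
eef_rot: [-3.141, 0.001, 3.108]
force: [-1.4, 1.0, 6.6]
grip_width: 0.0578
grip_force: 15.0
```

```bash
python3 go.py .507 -.190 .13 178.1
```

```text
t 4.4 pos [ 0.4446 -0.0819  0.0349] rot [-1.7999e+02  4.0000e-02  1.7810e+02] w 0.0578 F [-1.4  1.   6.6]
[-1.32  -2.119 -1.9  ] [-0.0001  0.0007 -0.0001]
```

>>> move_arm(targets=[[-1,0,0,-0.4,0,0,0],[-1,0,0,-1.2,0,0,0],[-1,0,0,-1.9,0,0,0],[-1,-0.4,-0.65,-1.9,0,0,0],[-1,-0.85,-1.4,-1.9,0,0,0],[-1,-1.32,-2.12,-1.9,0,0,0],[-1,-1.32,-2.12,-1.9,0,0,0],[-1,-1.32,-2.12,-1.9,0,0,0],[-1,-1.32,-2.12,-1.9,0,0,0]])

```text
time_s: 5.3
ee_pos: [0.5063, -0.1892, 0.1291]
eef_rot: [3.141, -0.001, 3.109]
force: [-0.5, 0.3, -2.8]
grip_width: 0.0578
grip_force: 15.0
```

```bash
python3 go.py .507 -.190 .04 178.1; python3 wr.py w2 green_tray
```

```text
t 5.3 pos [ 0.5063 -0.1892  0.1291] rot [ 1.7997e+02 -5.0000e-02  1.7812e+02] w 0.0578 F [-0.5  0.3 -2.8]
[-0.017 -0.016  1.783] [ 0.0005 -0.0009  0.0003]
0.63 [321. 176.] ztop 0.0112 mid [ 0.5952 -0.1915] ext [0.2936 0.1255] rect [ 595.3 -192.5] [119.5 290. ] 88.0
```

View pics/w2.png

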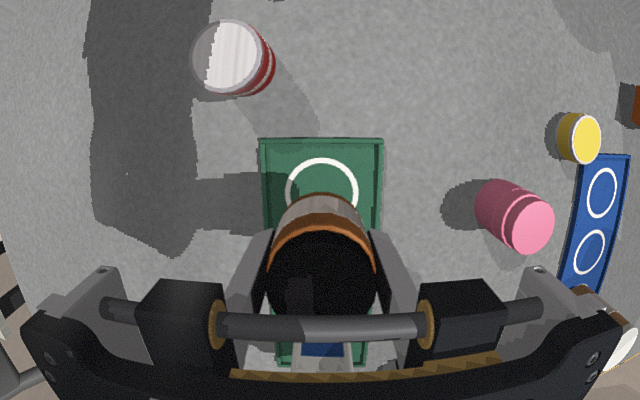

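The picture shows the jar held above the end mark (322,190) and lined up with the tray, so I lower it.

>>> move_arm(targets=[[-1,0,0,0.6,0,0,0],[-1,0,0,1.2,0,0,0],[-1,0,0,1.5,0,0,0],[-1,0,0,1.65,0,0,0],[-1,0,0,1.75,0,0,0],[-1,0,0,1.8,0,0,0],[-1,0,0,1.8,0,0,0],[-1,0,0,1.8,0,0,0]])

```text
time_s: 6.2
ee_pos: [0.5071, -0.1901, 0.0401]
eef_rot: [-3.141, 0.001, 3.108]
force: [-0.1, -0.4, -3.1]
grip_width: 0.058
grip_force: 15.0
```

>>> move_arm(targets=[[0.3,0,0,0,0,0,0],[0.6,0,0,0,0,0,0],[0.6,0,0,0,0,0,0],[0.6,0,0,-0.5,0,0,0],[0.6,0,0,-1.3,0,0,0],[1,0,0,-2.3,0,0,0],[1,0,0,-3.3,0,0,0],[1,0,0,-3.3,0,0,0]])

```text
time_s: 7.0
ee_pos: [0.5089, -0.1909, 0.2114]
eef_rot: [-3.137, 0.01, 3.108]
force: [0.4, -0.8, -0.4]
grip_width: 0.0934
grip_force: 0.0
```

```bash
python3 go.py .389 .283 .17 166; python3 wr.py w3 jar
```

```text
t 7.0 pos [ 0.5089 -0.1909  0.2114] rot [-179.76    0.58  178.1 ] w 0.0934 F [ 0.4 -0.8 -0.4]
[2.718 9.397 0.761] [-0.0031  0.0105  0.2112]
0.67 [482. 190.] ztop 0.0796 mid [0.5236 0.004 ] ext [0.0522 0.0521] rect [523.4   3.5] [51.7 51.9] 9.8
0.56 [324. 185.] ztop 0.0838 mid [ 0.5071 -0.1899] ext [0.0523 0.0518] rect [ 506.9 -189.7] [51.7 52.1] 87.3
```

>>> move_arm(targets=[[1,0.3,1.0,0,0,0,0.03],[1,0.6,2.0,0,0,0,0.06],[1,0.85,3.0,0,0,0,0.09],[1,1.15,4.0,0,0,0,0.12],[1,1.45,5.0,0,0,0,0.15],[1,1.75,6.0,0,0,0,0.18],[1,2.0,7.0,0,0,0,0.21],[1,2.3,8.0,0,0,0,0.21],[1,2.6,9.0,0,0,0,0.21],[1,2.72,9.4,0.6,0,0,0.21],[1,2.72,9.4,0.6,0,0,0.21],[1,2.72,9.4,0.6,0,0,0.21]])

```text
time_s: 8.3
ee_pos: [0.3856, 0.2842, 0.1728]
eef_rot: [-3.139, -0.002, 2.9]
force: [0.2, -0.4, 0.4]
grip_width: 0.094
grip_force: 0.0
```

```bash
python3 wr.py w4 tea_carton; python3 go.py .389 .283 .045 166
```

```text
0.57 [324. 198.] ztop 0.0878 mid [0.3885 0.2852] ext [0.0634 0.0529] rect [388.2 285.4] [42.3 55.4] 76.1
t 8.4 pos [0.3868 0.2835 0.1743] rot [-1.7997e+02 -2.0000e-02  1.6602e+02] w 0.0939 F [ 0.1  0.7 -0.2]
[-0.046  0.003  2.586] [-0.0005 -0.0003  0.0004]
```

>>> move_arm(targets=[[1,-0.02,0.01,0.8,0,0,0],[1,-0.03,0.01,1.6,0,0,0],[1,-0.03,0.01,2.2,0,0,0],[1,-0.03,0.01,2.58,0,0,0],[1,-0.03,0.01,2.58,0,0,0],[-1,-0.03,0.01,2.58,0,0,0],[-1,-0.03,0.01,2.58,0,0,0],[-1,-0.03,0.01,2.58,0,0,0],[-1,-0.03,0.01,2.58,0,0,0],[-1,-0.03,0.01,2.58,0,0,0],[-1,-0.03,0.01,2.58,0,0,0],[-1,-0.03,0.01,2.58,0,0,0]], grip_force=12)

```text
time_s: 9.6
ee_pos: [0.3881, 0.2844, 0.0455]
eef_rot: [3.142, 0.0, 2.898]
force: [-0.3, -0.2, 1.1]
grip_width: 0.042
grip_force: 12.0
```

```bash
python3 go.py .597 -.1925 .21 178.1
```

```text
t 9.6 pos [0.3881 0.2844 0.0455] rot [1.8000e+02 1.0000e-02 1.6607e+02] w 0.042 F [-0.3 -0.2  1.1]
[-6.352 -8.251 -3.29 ] [ 1.0e-04  1.0e-04 -2.1e-01]
```

>>> move_arm(targets=[[-1,0,0,-0.4,0,0,0],[-1,0,0,-1.2,0,0,0],[-1,0,0,-2.0,0,0,0],[-1,0,0,-2.8,0,0,0],[-1,-0.3,-0.4,-3.3,0,0,0],[-1,-0.8,-1.0,-3.3,0,0,-0.03],[-1,-1.35,-1.75,-3.3,0,0,-0.06],[-1,-1.9,-2.45,-3.3,0,0,-0.09],[-1,-2.45,-3.2,-3.3,0,0,-0.12],[-1,-3.0,-3.9,-3.3,0,0,-0.15],[-1,-3.55,-4.6,-3.3,0,0,-0.18],[-1,-4.1,-5.3,-3.3,0,0,-0.21]])

```text
time_s: 10.8
ee_pos: [0.5236, -0.024, 0.2104]
eef_rot: [3.142, -0.0, 3.11]
force: [1.0, 0.9, -1.1]
grip_width: 0.0421
grip_force: 12.0
```

```bash
python3 go.py .597 -.1925 .21 178.1
```

```text
t 10.8 pos [ 0.5236 -0.024   0.2104] rot [ 1.8000e+02 -1.0000e-02  1.7816e+02] w 0.0421 F [ 1.   0.9 -1.1]
[-1.576 -3.32   0.007] [ 0.0001 -0.0001  0.0011]
```

>>> move_arm(targets=[[-1,-0.4,-0.8,0,0,0,0],[-1,-0.75,-1.6,0,0,0,0],[-1,-1.15,-2.4,0,0,0,0],[-1,-1.45,-3.0,0,0,0,0],[-1,-1.58,-3.32,0,0,0,0],[-1,-1.58,-3.32,0,0,0,0],[-1,-1.58,-3.32,0.4,0,0,0],[-1,-1.58,-3.32,0.8,0,0,0],[-1,-1.58,-3.32,0.8,0,0,0],[-1,-1.58,-3.32,0.8,0,0,0]])

```text
time_s: 11.8
ee_pos: [0.5966, -0.19, 0.171]
eef_rot: [3.141, -0.0, 3.109]
force: [0.5, -0.2, 0.1]
grip_width: 0.0418
grip_force: 12.0
```

```bash
python3 go.py .597 -.1925 .049 178.1;python3 wr.py w5 green_tray; python3 wr.py w6 tea_carton
```

```text
t 11.8 pos [ 0.5966 -0.19    0.171 ] rot [ 1.7999e+02 -1.0000e-02  1.7813e+02] w 0.0418 F [ 0.5 -0.2  0.1]
[-0.009 -0.049  2.44 ] [ 0.0002 -0.0001  0.0006]
0.94 [318. 140.] ztop 0.0112 mid [ 0.5522 -0.19  ] ext [0.2043 0.1224] rect [ 552.5 -189.9] [117. 202.] 88.2
0.59 [321. 250.] ztop 0.214 mid [ 0.5919 -0.1901] ext [0.0465 0.0444] rect [ 591.6 -190.1] [44.5 45.7] 88.1
```

View pics/w5.png

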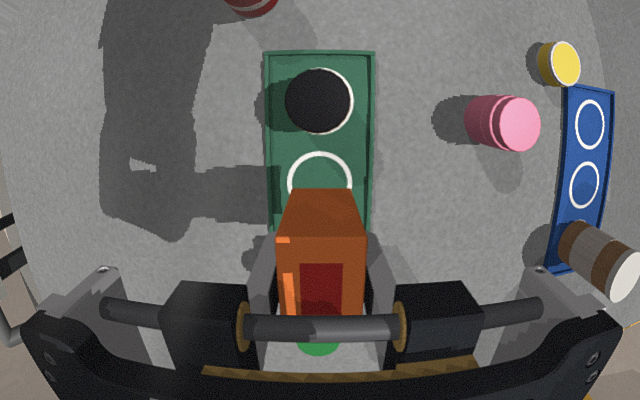

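The jar stands on its mark at (319,101). The tea carton is square above the middle mark (320,180), with the milk cap clear behind it.

>>> move_arm(targets=[[-1,0,-0.03,0.6,0,0,0],[-1,0,-0.03,1.2,0,0,0],[-1,0,-0.03,1.8,0,0,0],[-1,0,-0.03,2.1,0,0,0],[-1,0,-0.03,2.25,0,0,0],[-1,0,-0.03,2.35,0,0,0],[-1,0,-0.03,2.4,0,0,0],[-1,0,-0.03,2.43,0,0,0],[-1,0,-0.03,2.45,0,0,0],[-1,0,-0.03,2.45,0,0,0]])

```text
time_s: 13.0
ee_pos: [0.5972, -0.1924, 0.0495]
eef_rot: [-3.141, 0.002, 3.108]
force: [-3.5, 1.3, 6.4]
grip_width: 0.0421
grip_force: 12.0
```

>>> move_arm(targets=[[0,0,0,0,0,0,0],[0.4,0,0,0,0,0,0],[0.4,0,0,0,0,0,0],[0.4,0,0,-0.5,0,0,0],[0.4,0,0,-1.3,0,0,0],[1,0,0,-2.2,0,0,0],[1,0,0,-3.2,0,0,0],[1,0,0,-3.2,0,0,0],[1,0,0,-3.2,0,0,0]])

```text
time_s: 13.9
ee_pos: [0.5968, -0.1923, 0.2088]
eef_rot: [-3.141, 0.002, 3.108]
force: [-0.9, -0.5, -0.8]
grip_width: 0.0929
grip_force: 0.0
```

```bash
python3 go.py .3805 -.257 .16 181.5; python3 wr.py w7 tea_carton
```

```text
t 13.9 pos [ 0.5968 -0.1923  0.2088] rot [-1.7996e+02  1.0000e-01  1.7810e+02] w 0.0929 F [-0.9 -0.5 -0.8]
[ 4.283 -1.436  0.968] [-0.0007  0.0018 -0.0594]
0.59 [320. 187.] ztop 0.0919 mid [ 0.5973 -0.1925] ext [0.057  0.0436] rect [ 597.4 -192.3] [42.4 56.2] 88.0
```

>>> move_arm(targets=[[1,0.8,-0.25,0,0,0,-0.02],[1,1.6,-0.5,0,0,0,-0.04],[1,2.4,-0.8,0,0,0,-0.06],[1,3.2,-1.05,0,0,0,-0.06],[1,4.0,-1.3,0.5,0,0,-0.06],[1,4.28,-1.43,0.8,0,0,-0.06],[1,4.28,-1.43,0.8,0,0,-0.06],[1,4.28,-1.43,0.8,0,0,-0.06]])

```text
time_s: 14.8
ee_pos: [0.3806, -0.2565, 0.1677]
eef_rot: [3.141, -0.001, -3.115]
force: [0.3, 0.7, 0.4]
grip_width: 0.0941
grip_force: 0.0
```

```bash
python3 wr.py w8 soup_can; python3 go.py .3805 -.257 .035 181.5
```

```text
0.7 [585. 271.] ztop 0.0111 mid [0.5159 0.1896] ext [0.1111 0.1654] rect [516.9 190. ] [111.6 164.3] 1.1
0.6 [319. 196.] ztop 0.0741 mid [ 0.3791 -0.2554] ext [0.0572 0.0563] rect [ 379.1 -255.4] [57.2 56.3] 0.4
t 14.9 pos [ 0.3813 -0.2565  0.1683] rot [-1.7999e+02  2.0000e-02 -1.7842e+02] w 0.0943 F [ 1.  -1.3 -0.7]
[ 0.017 -0.01   2.665] [-0.0001  0.0003  0.0014]
```

>>> move_arm(targets=[[1,0.03,0,0.8,0,0,0],[1,0.03,0,1.6,0,0,0],[1,0.03,0,2.2,0,0,0],[1,0.03,0,2.66,0,0,0],[1,0.03,0,2.66,0,0,0],[-1,0.03,0,2.66,0,0,0],[-1,0.03,0,2.66,0,0,0],[-1,0.03,0,2.66,0,0,0],[-1,0.03,0,2.66,0,0,0],[-1,0.03,0,2.66,0,0,0],[-1,0.03,0,2.66,0,0,0]], grip_force=15)

```text
time_s: 16.0
ee_pos: [0.3791, -0.2567, 0.0355]
eef_rot: [-3.141, 0.001, -3.115]
force: [-0.7, 1.5, 6.4]
grip_width: 0.0576
grip_force: 15.0
```

```bash
python3 go.py .6075 .198 .2 181.5
```

```text
t 16.0 pos [ 0.3791 -0.2567  0.0355] rot [-1.7998e+02  3.0000e-02 -1.7847e+02] w 0.0576 F [-0.7  1.5  6.4]
[-4.812  8.969 -3.291] [-0.0003  0.0006  0.0005]
```

>>> move_arm(targets=[[-1,0,0,-0.4,0,0,0],[-1,0,0,-1.2,0,0,0],[-1,0,0,-2.0,0,0,0],[-1,0,0,-2.8,0,0,0],[-1,-0.2,0.5,-3.3,0,0,0],[-1,-0.6,1.2,-3.3,0,0,0],[-1,-1.0,2.0,-3.3,0,0,0],[-1,-1.4,2.8,-3.3,0,0,0],[-1,-1.9,3.6,-3.3,0,0,0],[-1,-2.3,4.4,-3.3,0,0,0],[-1,-2.8,5.2,-3.3,0,0,0],[-1,-3.2,6.0,-3.3,0,0,0]])

```text
time_s: 17.2
ee_pos: [0.5313, 0.0495, 0.1997]
eef_rot: [-3.142, -0.0, -3.115]
force: [0.9, -0.0, -1.3]
grip_width: 0.0575
grip_force: 15.0
```

```bash
python3 go.py .6075 .198 .2 181.5 .6075 .198 .14 181.5
```

```text
t 17.2 pos [0.5313 0.0495 0.1997] rot [-1.8000e+02 -3.0000e-02 -1.7846e+02] w 0.0575 F [ 0.9 -0.  -1.3]
[-1.604  2.929 -0.008] [-0.0001 -0.0005  0.0007]
[-1.604  2.929  1.192] [-0.0001 -0.0005  0.0007]
```

>>> move_arm(targets=[[-1,-0.4,0.8,0,0,0,0],[-1,-0.85,1.5,0,0,0,0],[-1,-1.25,2.3,0,0,0,0],[-1,-1.6,2.93,0,0,0,0],[-1,-1.6,2.93,0.4,0,0,0],[-1,-1.6,2.93,1.0,0,0,0],[-1,-1.6,2.93,1.2,0,0,0],[-1,-1.6,2.93,1.2,0,0,0],[-1,-1.6,2.93,1.2,0,0,0]])

```text
time_s: 18.1
ee_pos: [0.6072, 0.196, 0.1411]
eef_rot: [3.141, 0.001, -3.115]
force: [-0.9, 0.5, -1.9]
grip_width: 0.0579
grip_force: 15.0
```

```bash
python3 go.py .6075 .198 .0395 181.5;python3 wr.py w9 blue_tray
```

```text
t 18.1 pos [0.6072 0.196  0.1411] rot [ 1.7999e+02  6.0000e-02 -1.7848e+02] w 0.0579 F [-0.9  0.5 -1.9]
[-0.005  0.039  2.033] [0.0002 0.0011 0.0003]
0.74 [322. 125.] ztop 0.0111 mid [0.6049 0.1996] ext [0.2901 0.1221] rect [605.4 198.9] [290.4 119.8] 0.7
```

View pics/w9.png

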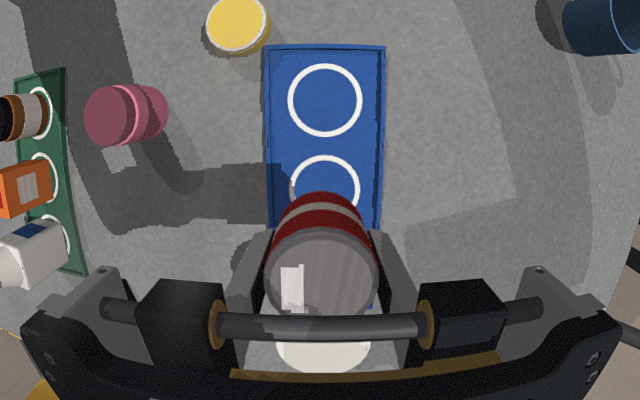

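The can is above the middle mark (325,185), with the oats lid behind it and the empty end mark at (325,100). I lower it.

>>> move_arm(targets=[[-1,0,0.03,0.6,0,0,0],[-1,0,0.03,1.2,0,0,0],[-1,0,0.03,1.6,0,0,0],[-1,0,0.03,1.8,0,0,0],[-1,0,0.03,1.9,0,0,0],[-1,0,0.03,1.97,0,0,0],[-1,0,0.03,2.01,0,0,0],[-1,0,0.03,2.03,0,0,0],[-1,0,0.03,2.05,0,0,0],[-1,0,0.03,2.05,0,0,0]])

```text
time_s: 19.2
ee_pos: [0.6072, 0.1977, 0.0395]
eef_rot: [3.141, 0.002, -3.115]
force: [-5.9, -1.6, 9.9]
grip_width: 0.0576
grip_force: 15.0
```

>>> move_arm(targets=[[0,0,0,0,0,0,0],[0.6,0,0,0,0,0,0],[0.6,0,0,0,0,0,0],[0.6,0,0,0,0,0,0],[0.6,0,0,-0.5,0,0,0],[0.6,0,0,-1.3,0,0,0],[1,0,0,-2.2,0,0,0],[1,0,0,-3.2,0,0,0],[1,0,0,-3.2,0,0,0],[1,0,0,-3.2,0,0,0]])

```text
time_s: 20.2
ee_pos: [0.607, 0.1977, 0.1983]
eef_rot: [3.141, 0.002, -3.115]
force: [-0.6, -0.4, -0.2]
grip_width: 0.0938
grip_force: 0.0
```

```bash
python3 go.py .444 .112 .15 181.5; python3 wr.py w10 soup_can
```

```text
t 20.2 pos [0.607  0.1977 0.1983] rot [ 1.7997e+02  1.1000e-01 -1.7846e+02] w 0.0938 F [-0.6 -0.4 -0.2]
[ 3.308 -1.627  0.959] [0.0005 0.002  0.0006]
0.9 [320. 191.] ztop 0.0782 mid [0.6064 0.1977] ext [0.0564 0.0558] rect [606.3 197.5] [55.8 55.9] 87.0
```

Can at (0.6065, 0.1977), on its mark. Now the tin.

>>> move_arm(targets=[[1,0.7,-0.35,0,0,0,0],[1,1.5,-0.75,0,0,0,0],[1,2.3,-1.15,0,0,0,0],[1,3.0,-1.5,0.4,0,0,0],[1,3.31,-1.63,1.0,0,0,0],[1,3.31,-1.63,1.0,0,0,0],[1,3.31,-1.63,1.0,0,0,0],[1,3.31,-1.63,1.0,0,0,0]])

```text
time_s: 21.1
ee_pos: [0.4447, 0.1121, 0.1482]
eef_rot: [3.141, 0.001, -3.115]
force: [-0.4, 0.1, -0.7]
grip_width: 0.0942
grip_force: 0.0
```

```bash
python3 wr.py w11 fish_tin; python3 go.py .444 .112 .02 181.5
```

```text
0.69 [326. 192.] ztop 0.0342 mid [0.4438 0.1147] ext [0.0577 0.0581] rect [443.8 114.9] [58.  57.2] 10.1
t 21.2 pos [0.4445 0.1121 0.1481] rot [ 1.7999e+02  6.0000e-02 -1.7845e+02] w 0.0939 F [0.  0.3 0.3]
[ 1.200e-02 -2.000e-03  2.561e+00] [0.0001 0.001  0.0009]
```

>>> move_arm(targets=[[1,0.01,0.04,0.8,0,0,0],[1,0.01,0.04,1.6,0,0,0],[1,0.01,0.04,2.1,0,0,0],[1,0.01,0.04,2.4,0,0,0],[1,0.01,0.04,2.54,0,0,0],[1,0.01,0.04,2.54,0,0,0],[-1,0.01,0.04,2.54,0,0,0],[-1,0.01,0.04,2.54,0,0,0],[-1,0.01,0.04,2.54,0,0,0],[-1,0.01,0.04,2.54,0,0,0],[-1,0.01,0.04,2.54,0,0,0],[-1,0.01,0.04,2.54,0,0,0]], grip_force=12)

```text
time_s: 22.4
ee_pos: [0.4431, 0.1137, 0.0207]
eef_rot: [3.142, 0.0, -3.115]
force: [-1.0, 0.2, 4.5]
grip_width: 0.0578
grip_force: 12.0
```

```bash
python3 go.py .6065 .1977 .15 181.5
```

```text
t 22.4 pos [0.4431 0.1137 0.0207] rot [ 1.8000e+02  2.0000e-02 -1.7846e+02] w 0.0578 F [-1.   0.2  4.5]
[-3.313  1.591 -2.584] [0.0001 0.0004 0.0006]
```

>>> move_arm(targets=[[-1,0,0,-0.4,0,0,0],[-1,0,0,-1.2,0,0,0],[-1,0,0,-2.0,0,0,0],[-1,-0.2,0.1,-2.6,0,0,0],[-1,-0.9,0.4,-2.6,0,0,0],[-1,-1.6,0.8,-2.6,0,0,0],[-1,-2.3,1.1,-2.6,0,0,0],[-1,-3.0,1.4,-2.6,0,0,0],[-1,-3.31,1.59,-2.6,0,0,0],[-1,-3.31,1.59,-2.6,0,0,0],[-1,-3.31,1.59,-2.6,0,0,0],[-1,-3.31,1.59,-2.6,0,0,0]])

```text
time_s: 23.6
ee_pos: [0.6056, 0.1972, 0.1504]
eef_rot: [-3.141, -0.001, -3.115]
force: [-0.3, -1.0, -0.7]
grip_width: 0.0579
grip_force: 12.0
```

```bash
python3 go.py .6065 .1977 .097 181.5; python3 wr.py w12 fish_tin
```

```text
t 23.6 pos [0.6056 0.1972 0.1504] rot [-1.7999e+02 -3.0000e-02 -1.7848e+02] w 0.0579 F [-0.3 -1.  -0.7]
[-0.019  0.01   1.069] [-0.0002 -0.0005  0.0004]
0.62 [323. 248.] ztop 0.1636 mid [0.6066 0.1977] ext [0.0587 0.0582] rect [606.2 197.7] [58.  57.5] 25.0
0.37 [130. 290.] ztop 0.235 mid [0.5822 0.1309] ext [0.0049 0.014 ] rect [580.4 130.3] [ 4.1 14.7] 18.1
```

View pics/w12.png

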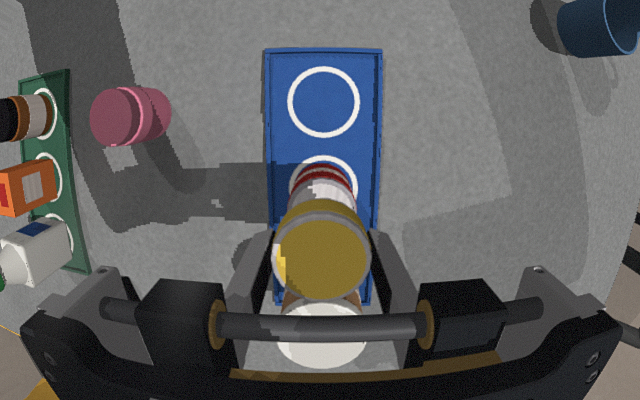

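The tin is level above the can ((323,248) over (325,185)), within 1 mm by measurement. I lower it gently.

>>> move_arm(targets=[[-1,0,0,0.4,0,0,0],[-1,0,0,0.75,0,0,0],[-1,0,0,0.92,0,0,0],[-1,0,0,1.0,0,0,0],[-1,0,0,1.04,0,0,0],[-1,0,0,1.06,0,0,0],[-1,0,0,1.08,0,0,0],[-1,0,0,1.08,0,0,0]])

```text
time_s: 24.5
ee_pos: [0.6064, 0.1977, 0.0968]
eef_rot: [3.141, 0.001, -3.115]
force: [1.2, 0.5, -1.1]
grip_width: 0.0575
grip_force: 12.0
```

>>> move_arm(targets=[[-1,0,0,0.02,0,0,0],[-1,0,0,0.02,0,0,0],[-1,0,0,0.02,0,0,0]])

```text
time_s: 24.8
ee_pos: [0.6066, 0.1977, 0.0968]
eef_rot: [3.141, 0.001, -3.115]
force: [-3.2, -1.6, 7.3]
grip_width: 0.0577
grip_force: 12.0
```

Contact is made. Release and retreat.

>>> move_arm(targets=[[0.3,0,0,0,0,0,0],[0.6,0,0,0,0,0,0],[0.6,0,0,0,0,0,0],[0.6,0,0,0,0,0,0],[0.6,0,0,-0.4,0,0,0],[0.6,0,0,-1.1,0,0,0],[1,0,0,-1.9,0,0,0],[1,0,0,-2.7,0,0,0],[1,0.6,0,-2.7,0,0,0],[1,1.3,0,-2.7,0,0,0],[1,2.0,0,-2.7,0,0,0],[1,2.0,0,-2.7,0,0,0]])

```text
time_s: 26.0
ee_pos: [0.5036, 0.1951, 0.2308]
eef_rot: [3.142, -0.0, -3.114]
force: [-0.5, 0.7, -0.5]
grip_width: 0.094
grip_force: 0.0
```

```bash
python3 go.py; python3 wr.py w13 fish_tin
python3 - <<'E'
from h import *
n="side"
im,d,K,R,t=cam(n); cv2.imwrite("pics/side1.png",im[:,:,::-1])
for o in "milk oats soup_can fish_tin jar tea_carton tape mug".split():
    for r in ctrl.cut_out(n,o)[:2]:
        P,_,_=pts(d,K,R,t,r["region"])
        if len(P)<10: continue
        z=np.percentile(P[:,2],97); T=P[P[:,2]>z-.012]
        print(o,round(r["score"],2),"ztop",round(z,3),"mid",np.round((T.min(0)+T.max(0))/2,3)[:2],"ext",np.round(np.ptp(T,axis=0),3)[:2])
E
```

```text
t 26.0 pos [0.5036 0.1951 0.2308] rot [ 1.800e+02 -2.000e-02 -1.784e+02] w 0.094 F [-0.5  0.7 -0.5]
0.87 [322. 280.] ztop 0.11 mid [0.6066 0.1973] ext [0.0581 0.0553] rect [606.5 197.4] [58.  55.1] 1.2
0.49 [ 75. 232.] ztop 0.0914 mid [ 0.5975 -0.1909] ext [0.0578 0.0451] rect [ 597.3 -191.4] [44.4 56.7] 87.7
milk 0.64 ztop 0.13 mid [0.697 0.199] ext [0.076 0.076]
milk 0.57 ztop 0.152 mid [ 0.687 -0.197] ext [0.036 0.036]
oats 0.59 ztop 0.13 mid [0.697 0.199] ext [0.076 0.076]
soup_can 0.75 ztop 0.077 mid [0.601 0.187] ext [0.047 0.041]
fish_tin 0.67 ztop 0.111 mid [0.607 0.196] ext [0.058 0.059]
fish_tin 0.23 ztop 0.085 mid [0.381 0.522] ext [0.075 0.079]
jar 0.73 ztop 0.084 mid [ 0.507 -0.191] ext [0.053 0.054]
jar 0.7 ztop 0.13 mid [0.697 0.199] ext [0.076 0.078]
tea_carton 0.72 ztop 0.092 mid [ 0.573 -0.193] ext [0.109 0.044]
tea_carton 0.68 ztop 0.068 mid [ 0.769 -0.076] ext [0.043 0.025]
tape 0.96 ztop 0.068 mid [ 0.772 -0.075] ext [0.047 0.027]
mug 0.7 ztop 0.084 mid [0.382 0.521] ext [0.072 0.076]
```

View pics/side1.png

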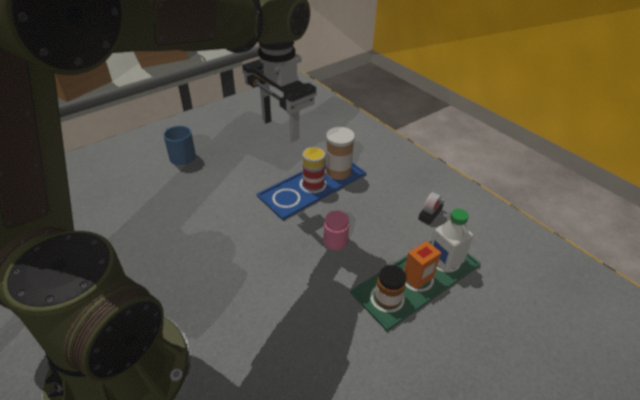

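The layout is right: the tin sits on the can at (314,170), jar, tea and milk stand in a row in the green tray, the blue end mark at (286,198) is empty, and nothing else has moved.

```bash
python3 -c "from station import ctrl; print(ctrl.hand_in())"
```

```text
the job is handed in; nothing more can be done
None
```

I laid out both parcels as asked and handed the job in at about 26 s. Every item measured within about 2 mm of its mark, and the milk, oats, mug and tape were not moved; the hand-in gave no verdict.

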